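Shut and bar the vial drawer

ROBOT

A 6-joint arm with a two-finger parallel gripper is mounted at the origin on the work surface. World frame = base frame: x ahead of the robot, y to its left, z up, the work surface at z = 0. Lengths are in m, angles in degrees, forces in N, time in s.
With the tool pointing down it reaches from about 0.3 to 0.75 m from the base axis. Payload 8.5 kg.
Tool frame: the origin (TCP) lies midway between the tips of the shut fingers; the grasp point (between the pads) lies 19 mm behind it; z points along the fingers, y is the line along which they close (so a half turn about z gives the same grasp; the last joint's range is limited). The gripper opens to 85 mm and grips with 20 to 120 N. Pads are 22 mm wide; open, the fingers measure 114 mm over their backs; the gripper's body (76 mm by 85 mm) begins 54 mm behind the grasp point. The pads swing forward as they close: fully open they stand 13 mm farther back than shut.
Start: joints at [55.331, 21.807, 74.336, -0, 83.858, -12.336], TCP at [0.209, 0.509, 0.21] pointing down, gripper open.
Joint ranges: [-178.18, 178.18], [-50.72, 133.34], [12.68, 142.11], [-81.47, 261.47], [9.98, 163.14], [-165.26, 165.26]. Speed limits (degrees/s): [136.94, 136.94, 180, 180, 180, 180].

INTERFACE

Orientations are given as a 3x3 rotation matrix whose columns are the frame's x, y, z axes.
In Python, from cell import telemetry, imaging, job gives the robot as it stands.
- The arm moves only by the shell command python3 -m creep 'ROWS' [FORCE]. ROWS is a JSON object of lists of equal length, an entry for each row: "rot": the turn, a rotation vector about the tool's x, y, z in rad, a list of three; "travel": the shift along the tool's x, y, z in m, a list of three; "gripper": the closure, from 0 (fully open) to 1 (shut). A call has 1 to 20 rows; each row is the pose to reach, as a shift and turn from the pose commanded when the call began, along the tool's axes at that moment; what a row does not reach only later rows make up. A row lasts 1/10 s, in which the tool goes at most 50 mm and 8.59 degrees, less where a joint would pass 70% of its speed; a pose out of reach is approached as far as the arm can. A call with a gripper value outside its range is refused whole. The fingers move at their own pace and stop on an object; FORCE is the grip in N (left out, the last holds). Time passes only in rows, so rows that repeat a pose let the fingers close. It gives the time, the measured TCP pose, the force, the opening and the grip force at its end, in the units of the state.
- telemetry.read_state(): the state, without advancing time (a new reading comes with each control period).
- imaging.camera(name): name is "scene" or "side" or "wrist"; returns (picture, depth): 384x512x3 uint8, red, green, blue; 384x512 float32, m along the optical axis (not along the pixel's ray), 0 where there is no reading.
- imaging.camera_params(name): a dict with "K" (3x3 intrinsics, pixels), "origin" and "rotation" of the camera in the world. Camera axes: x right, y down, z forward; pixel columns grow to the right and rows downward; lengths in m; the calibration is good to about 2 mm. A picture is of the moment at which its call begins: read the wrist's pose just before it. camera_params takes no time and is no camera call; for the wrist camera it gives the pose at the moment of the call.
- job.sign_off(): hands the job in; it is judged then, once.
Trained networks look in the newest picture that a camera, given by its name, has taken for a name from the list of things; names that differ only in an ending like _2 or _b are one class to them, and where a whole thing is asked for, a point or a joint stands for the part that bears it (a point fixed in the world has none). Each returns a list of dicts, best first, with "confidence" (0 to 1); they miss things now and then, are a little off and sometimes report something else, mostly with a low value. They report only what shows in the picture. A call takes as long as a camera call.
- imaging.boxes_of(camera, name): "extent" ([centre column, centre row, width, height] in pixels, round what is visible of it).
- imaging.cut_out(camera, name): "region" (384x512 bool, what is visible of it) and "extent" ([centre column, centre row, width, height] in pixels, round what is visible of it).
- imaging.tip_of(camera, name): "centre" ([column, row] in pixels: a listed point, or the origin of a listed thing).
The state is a dict: "time_s": time; "joint_pos": joint angles; "joint_velocities": joint speeds; "effort": joint torques, N m; "ee_pos": TCP position; "eef_rot": TCP orientation; "contact_force": force on the tool from outside, world axes, zero at the start; "wrist_torque": the same for the moment, N m; "opening": finger opening in m; "finger_force": force on a finger pad.
Only numpy, scipy, OpenCV 4.12 (cv2) and the standard library are available. Lean on these libraries where they do the work, as an engineer would, in place of code of your own. Each camera call takes 0.05 s, during which the arm holds its last target. There are 200 camera calls.

TASK

One of the two storage chests has vials standing in its open drawer: push that drawer gently all the way shut with the fingertips, keeping every vial upright, and then push the chest's swing bar round until it lies fully across the drawer front against its stop. Only push: do not pick anything up, and leave the other chest, with the petri dishes, open as it is and the things around undisturbed.

Things in the scene. Friction and masses are not known exactly. Their poses are not given: they have to be found in the camera images.
- vial_chest: Grey painted metal (black rubber mat on top) one-drawer storage chest whose drawer holds five standing capped glass vials; fixed to the bench. 180 mm deep (its x), 150 mm wide (its y), 95 mm high. Origin: centre of its underside; its -x axis points out of its front, towards the robot; the drawer slides along -x. Only their contents tell the two chests apart, and either may stand on the left.
- vial_drawer (a joint): Slide of the vial drawer, m: 0 fully shut, grows as it comes out (starts 0.08 to 0.115, stops at 0.13). Sliding friction about 1.5 N plus light damping; it stays where left. Its front is a flat grey panel 112 mm wide, 8 mm thick, from 8 to 95 mm above the bench; shut, the panel's outer face stands 98 mm in front of the chest's origin.
- vial_drawer_front (a point): Centre of the outer (robot-side) face of the vial drawer's front panel, 58 mm above the bench; moves with the drawer. Axes parallel to the chest's.
- vial_bar (a joint): Swing bar of the vial chest, rad: 0 = shut, against its stop, lying level across the drawer front (pointing to the chest's -y, 3 mm in front of the shut panel); pi/2 = pointing straight out of the front (chest's -x); starts 1.5 to 1.8, limit 2.0. It swings level about an upright pivot, clockwise from above as it opens, anticlockwise as it shuts. Stiff hinge (about 0.05 N m of friction), stays where left.
- vial_bar_pivot (a point): Pivot of the vial chest's swing bar, 80 mm above the bench, at the front left corner of the chest as the robot sees it: 105 mm in front of the chest's origin (-x) and 68 mm to its +y. The bar is a steel flat 8 mm thick and 16 mm high (72 to 88 mm above the bench), 80 mm long from the pivot; a bracket lies just under the pivot, 60 to 68 mm above the bench, within 10 mm of the pivot.
- vial_bar_end (a point): Free end of the vial chest's bar at mid-height, on the axis of a white upright peg 12 mm in diameter that spans 68 to 100 mm above the bench; 80 mm from the pivot, moves with the bar.
- dish_chest: The second chest, the same in every size, whose drawer holds two flat round petri dishes side by side; fixed to the bench. To be left as it is.
- dish_drawer_front (a point): Centre of the outer face of the dish chest's drawer front (that drawer also stands 80 to 115 mm out and must stay so).
- dish_bar_end (a point): Free end of the dish chest's swing bar, which stands out like the other one and must stay so.
- top_dish: Loose petri dish, 52 mm across, 15 mm high, on the rear half of the dish chest's top. Bystander; origin under its centre.
- spare_vial: Capped vial standing on the bench in the gap between the two chests, like those in the drawer. Bystander; origin under its centre.
- jar: Jar 64 mm across, 85 mm high, on the right. Bystander; origin under its centre.
- beaker: White plastic beaker 100 mm across, 110 mm high, on the left. Bystander; origin under its centre.
- marker: Marker pen 120 mm long, 14 mm thick, lying at the front right. Bystander; origin under its middle.
- vial0: Capped glass vial 25 mm across, 55 mm high, about 30 g, standing loose on the floor of the vial drawer (12 mm above the bench). Origin under its centre, z up its axis. It tips over if the drawer is jerked or slammed.
- vial1: Vial like vial0, in the same drawer.
- vial2: Vial like vial0, in the same drawer.
- vial3: Vial like vial0, in the same drawer.
- vial4: Vial like vial0, in the same drawer.
- dish0: Petri dish 52 mm across, 15 mm high, loose on the floor of the dish drawer. Origin under its centre.
- dish1: Petri dish 52 mm across, 15 mm high, loose on the floor of the dish drawer. Origin under its centre.

How it is judged:
By the outcome, as a careful person would: the job done as asked, in the order asked, and still so for the second after the job is handed in, with the robot touching nothing.
It also fails if it takes over 51 s, if anything falls off the work surface, if the arm or the gripper's body presses on something with over 40 N, if the wrist force passes 120 N, or if a joint passes its speed limit or range.

## Working session

There is one attempt and no reset: what is moved stays moved. The work goes in short steps, Python scripts to look and compute and a shell command to move; the robot and the scene stay as the last step left them, time stands still between calls to the robot, and variables do not carry over. Pictures are saved under pics/ and viewed, at most 10 in all, crops included, and the job is handed in when it is done.

```bash
mkdir -p pics; cat > h.py <<'E'
import numpy as np, cv2
from cell import telemetry, imaging, job
def pt(cam,uv,d):
    p=imaging.camera_params(cam);K=np.array(p["K"])
    r=np.linalg.inv(K)@[uv[0],uv[1],1]
    return np.array(p["origin"])+np.array(p["rotation"])@(r*d)
def ray_z(cam,uv,z):
    p=imaging.camera_params(cam);o=np.array(p["origin"])
    r=np.array(p["rotation"])@np.linalg.inv(np.array(p["K"]))@[uv[0],uv[1],1]
    return o+r*(z-o[2])/r[2]
E
python3 - <<'E'
from h import *
s=telemetry.read_state();print(s["time_s"],s["ee_pos"],np.round(s["eef_rot"],3))
Z=dict(vial_drawer_front=.058,vial_bar_pivot=.08,vial_bar_end=.08,dish_drawer_front=.058,dish_bar_end=.08,spare_vial=0,jar=0,beaker=0,vial_chest=0,dish_chest=0,vial0=.012,dish0=.012)
for c in ("scene","side"):
    im,d=imaging.camera(c);cv2.imwrite(f"pics/{c}0.png",im[:,:,::-1])
    p=imaging.camera_params(c);print(c,np.round(p["origin"],3))
    for n,z in Z.items():
        for r in imaging.tip_of(c,n)[:5 if n=="vial0" else 2]:
            print(n,round(r["confidence"],2),np.round(r["centre"]),np.round(ray_z(c,r["centre"],z),3))
E
```

```text
0.0 [0.20878537 0.50846625 0.20979247] [[-0.925  0.38  -0.001]
 [ 0.38   0.925 -0.001]
 [ 0.    -0.001 -1.   ]]
scene [ 1.073 -0.384  0.842]
vial_drawer_front 0.91 [292. 161.] [0.523 0.188 0.058]
vial_drawer_front 0.49 [302. 195.] [0.637 0.119 0.058]
vial_bar_pivot 0.68 [330. 166.] [0.623 0.244 0.08 ]
vial_bar_end 0.7 [245. 275.] [ 0.742 -0.161  0.08 ]
vial_bar_end 0.65 [308. 144.] [0.513 0.261 0.08 ]
dish_drawer_front 0.55 [183. 228.] [ 0.524 -0.197  0.058]
dish_bar_end 0.59 [205. 206.] [ 0.517 -0.121  0.08 ]
spare_vial 0.7 [305. 174.] [0.551 0.222 0.   ]
jar 0.77 [146. 306.] [ 0.621 -0.37   0.   ]
beaker 0.65 [380. 170.] [ 0.688  0.418 -0.   ]
vial_chest 0.88 [331. 210.] [0.702 0.181 0.   ]
vial_chest 0.61 [144. 308.] [ 0.624 -0.376  0.   ]
dish_chest 0.87 [231. 284.] [ 0.705 -0.18   0.   ]
vial0 0.67 [290. 184.] [0.557 0.15  0.012]
vial0 0.54 [304. 179.] [0.57  0.2   0.012]
vial0 0.52 [300. 178.] [0.559 0.189 0.012]
vial0 0.48 [298. 191.] [0.596 0.151 0.012]
vial0 0.38 [308. 182.] [0.589 0.197 0.012]
dish0 0.68 [192. 254.] [ 0.578 -0.213  0.012]
dish0 0.61 [201. 243.] [ 0.564 -0.1
[... 319 characters left out ...]
0.93 [289. 173.] [ 0.532 -0.188  0.058]
dish_drawer_front 0.41 [232. 148.] [ 0.767 -0.2    0.058]
dish_bar_end 0.73 [284. 184.] [ 0.514 -0.115  0.08 ]
spare_vial 0.52 [131. 301.] [ 0.7    0.407 -0.   ]
spare_vial 0.46 [199. 196.] [0.768 0.004 0.   ]
jar 0.96 [287. 146.] [ 0.628 -0.373  0.   ]
jar 0.66 [335. 161.] [ 0.439 -0.384  0.   ]
beaker 0.89 [133. 302.] [0.694 0.407 0.   ]
vial_chest 0.98 [181. 239.] [ 0.709  0.18  -0.   ]
dish_chest 0.86 [243. 170.] [ 0.704 -0.175  0.   ]
vial0 0.66 [209. 258.] [0.593 0.199 0.012]
vial0 0.65 [220. 260.] [0.561 0.187 0.012]
vial0 0.63 [215. 266.] [0.562 0.213 0.012]
vial0 0.53 [216. 248.] [0.593 0.16  0.012]
dish0 0.6 [281. 176.] [ 0.57  -0.205  0.012]
```

View pics/scene0.png

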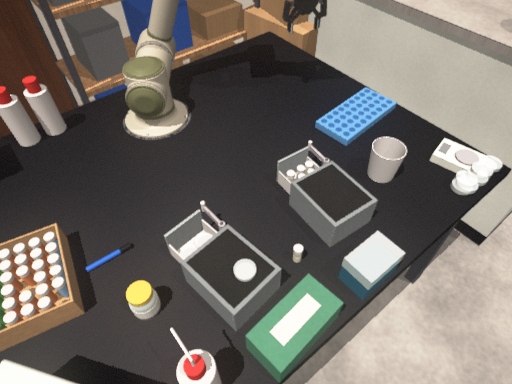

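View pics/side0.png

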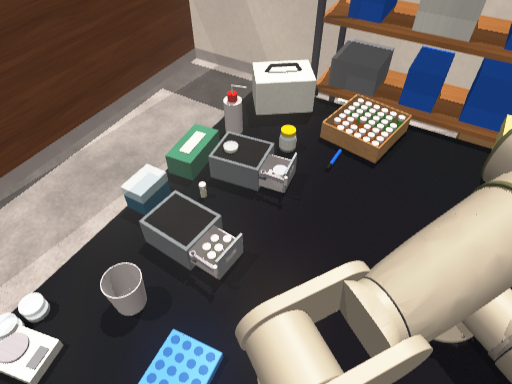

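The vial chest is the left one: in the scene picture its vials are near (300,175) and its bar peg is near (308,145). The dish chest is on the right, with its peg near (205,206). Next I'll fit the chest pose from depth.

```bash
cat >> h.py <<'E'
def cloud(c,d):
    p=imaging.camera_params(c);K=np.array(p["K"]);v,u=np.mgrid[:384,:512]
    r=np.stack([(u-K[0,2])/K[0,0],(v-K[1,2])/K[1,1],np.ones_like(u,float)],-1)*d[...,None]
    return r@np.array(p["rotation"]).T+np.array(p["origin"])
def fit(c):
    im,d=imaging.camera(c);P=cloud(c,d);ok=d>0
    x,y,z=P[...,0],P[...,1],P[...,2]
    top=ok&(abs(z-.097)<.006)&(x>.60)&(x<.85)&(y>.06)&(y<.3)
    r=cv2.minAreaRect(P[top][:,:2].astype(np.float32)*1000);print(c,"top",top.sum(),np.round(z[top].mean(),4),np.round(r[0]),np.round(r[1]),round(r[2],1))
    pan=ok&(abs(z-.092)<.007)&(x>.48)&(x<.57)&(y>.13)&(y<.235)
    print("panel top x",np.round(np.percentile(x[pan],[2,50,98]),3),np.polyfit(y[pan],x[pan],1) if pan.sum()>5 else "",pan.sum())
    b=ok&(z>.07)&(z<.106)&(x>.48)&(x<.62)&(y>.238)&(y<.3)
    print("bar",b.sum(),np.round([np.percentile(x[b],[2,50,98]),np.percentile(y[b],[2,50,98])],3), np.round(P[b][x[b].argmin()],3))
E
python3 -c "
from h import *
fit('scene');fit('side')"
```

```text
scene top 2924 0.095 [694. 169.] [154. 198.] 85.6
panel top x [0.521 0.529 0.535] [0.08628491 0.51328789] 127
bar 148 [[0.521 0.562 0.617]
 [0.239 0.248 0.257]] [0.519 0.252 0.1  ]
side top 2645 0.0962 [695. 170.] [153. 202.] 85.1
panel top x [0.522 0.528 0.536] [0.08205334 0.51287902] 148
bar 227 [[0.52  0.565 0.619]
 [0.239 0.253 0.261]] [0.519 0.258 0.078]
```

```bash
python3 - <<'E'
from h import *
s=telemetry.read_state();R=np.array(s["eef_rot"]);print(R.T@(np.array([.42,.18,.25])-s["ee_pos"]))
E
```

```text
[-0.32011656 -0.22386154 -0.03957803]
```

The fit puts the chest at a yaw of about -4.8°, with its origin near (0.7035, 0.169). The drawer is about 82 mm out and the pivot is near (0.605, 0.245). I'll move in front of the drawer with the fingers shut and aligned with the chest.

```bash
python3 -m creep '{"travel":[[-0.035,-0.02,0],[-0.07,-0.04,0],[-0.105,-0.06,0],[-0.14,-0.08,0],[-0.175,-0.1,0],[-0.21,-0.12,0],[-0.245,-0.14,0],[-0.28,-0.161,0],[-0.315,-0.182,0],[-0.349,-0.202,0],[-0.349,-0.202,0],[-0.349,-0.202,0.03],[-0.349,-0.202,0.06],[-0.349,-0.202,0.09],[-0.349,-0.202,0.12],[-0.349,-0.202,0.145],[-0.349,-0.202,0.155],[-0.349,-0.202,0.155]],"rot":[[0,0,-0.05],[0,0,-0.1],[0,0,-0.15],[0,0,-0.2],[0,0,-0.25],[0,0,-0.3],[0,0,-0.307],[0,0,-0.307],[0,0,-0.307],[0,0,-0.307],[0,0,-0.307],[0,0,-0.307],[0,0,-0.307],[0,0,-0.307],[0,0,-0.307],[0,0,-0.307],[0,0,-0.307],[0,0,-0.307]],"gripper":[1,1,1,1,1,1,1,1,1,1,1,1,1,1,1,1,1,1]}' 40
python3 - <<'E'
from h import *
s=telemetry.read_state();print(s["time_s"],s["ee_pos"],np.round(s["eef_rot"],3))
im,d=imaging.camera("wrist");cv2.imwrite("pics/w1.png",im[:,:,::-1])
for n,z in dict(vial_drawer_front=.058,vial_bar_pivot=.08,vial_bar_end=.08).items():
    for r in imaging.tip_of("wrist",n)[:2]: print(n,round(r["confidence"],2),np.round(r["centre"]),np.round(ray_z("wrist",r["centre"],z),3))
E
```

```text
time_s: 3.2
ee_pos: [0.4544, 0.1895, 0.0548]
eef_rot: [[-0.997, 0.082, -0.002], [0.082, 0.997, -0.0], [0.002, -0.0, -1.0]]
contact_force: [0.2, 0.2, 0.4]
opening: 0.0003
finger_force: 0.0
3.2 [0.45443295 0.18953104 0.05479007] [[-0.997  0.082 -0.002]
 [ 0.082  0.997 -0.   ]
 [ 0.002 -0.    -1.   ]]
vial_drawer_front 0.59 [256. 345.] [0.525 0.183 0.058]
```

View pics/w1.png

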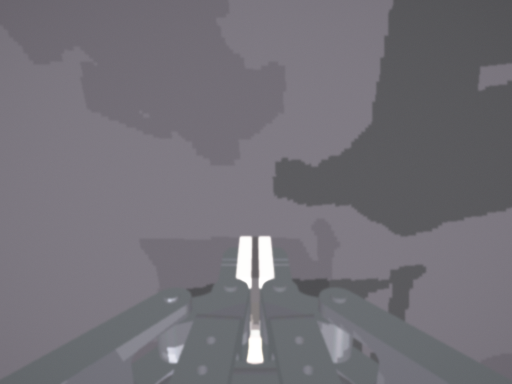

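The wrist view shows only bench and the shut fingers near (255,260). The network's drawer front at (0.525, 0.183) agrees with the fit. I'll make slow contact.

```bash
python3 -m creep '{"travel":[[-0.015,0,0],[-0.03,0,0],[-0.042,0,0],[-0.048,0,0],[-0.05,0,0],[-0.052,0,0],[-0.054,0,0],[-0.056,0,0],[-0.058,0,0],[-0.06,0,0],[-0.062,0,0],[-0.064,0,0],[-0.066,0,0],[-0.068,0,0],[-0.07,0,0],[-0.072,0,0],[-0.074,0,0],[-0.076,0,0],[-0.078,0,0],[-0.08,0,0]],"rot":[[0,0,0],[0,0,0],[0,0,0],[0,0,0],[0,0,0],[0,0,0],[0,0,0],[0,0,0],[0,0,0],[0,0,0],[0,0,0],[0,0,0],[0,0,0],[0,0,0],[0,0,0],[0,0,0],[0,0,0],[0,0,0],[0,0,0],[0,0,0]],"gripper":[1,1,1,1,1,1,1,1,1,1,1,1,1,1,1,1,1,1,1,1]}'
python3 - <<'E'
from h import *
im,d=imaging.camera("side");cv2.imwrite("pics/s2.png",cv2.resize(im[170:330,120:320,::-1],(800,640))[:600])
E
```

```text
time_s: 5.4
ee_pos: [0.5349, 0.1827, 0.0554]
eef_rot: [[-0.997, 0.083, -0.0], [0.083, 0.997, 0.0], [0.0, 0.0, -1.0]]
contact_force: [-1.4, 1.5, 0.3]
opening: -0.0
finger_force: 0.8
```

View pics/s2.png

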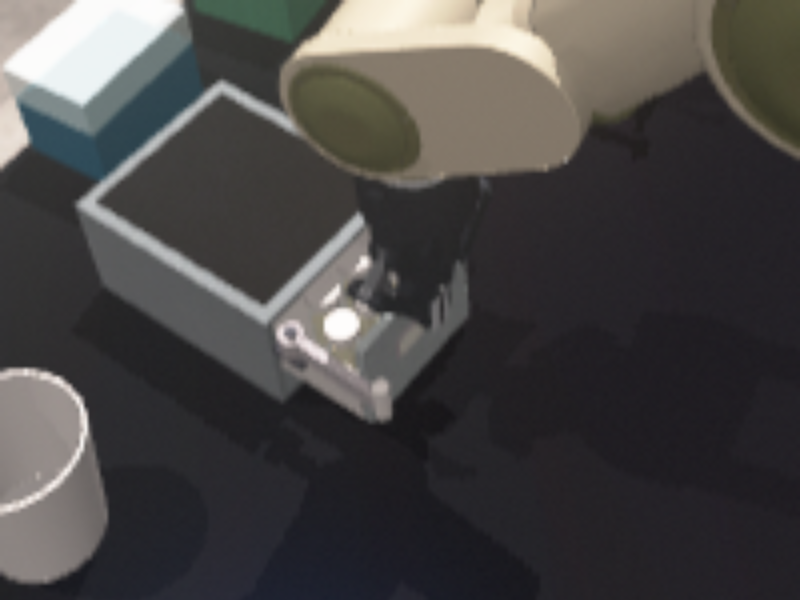

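The fingers are on the panel, the drawer is moving and a vial at crop (342,322) is upright. I'll continue gently.

```bash
python3 -m creep '{"travel":[[-0.002,0,0],[-0.004,0,0],[-0.0065,0,0],[-0.009,0,0],[-0.012,0,0],[-0.015,0,0],[-0.018,0,0],[-0.021,0,0],[-0.024,0,0],[-0.027,0,0],[-0.03,0,0],[-0.033,0,0],[-0.036,0,0],[-0.039,0,0],[-0.042,0,0],[-0.045,0,0],[-0.0475,0,0],[-0.0495,0,0],[-0.051,0,0],[-0.052,0,0]],"rot":[[0,0,0],[0,0,0],[0,0,0],[0,0,0],[0,0,0],[0,0,0],[0,0,0],[0,0,0],[0,0,0],[0,0,0],[0,0,0],[0,0,0],[0,0,0],[0,0,0],[0,0,0],[0,0,0],[0,0,0],[0,0,0],[0,0,0],[0,0,0]],"gripper":[1,1,1,1,1,1,1,1,1,1,1,1,1,1,1,1,1,1,1,1]}'
python3 -m creep '{"travel":[[-0.001,0,0],[-0.002,0,0],[-0.003,0,0],[-0.004,0,0],[-0.005,0,0],[-0.006,0,0]],"rot":[[0,0,0],[0,0,0],[0,0,0],[0,0,0],[0,0,0],[0,0,0]],"gripper":[1,1,1,1,1,1]}'
```

```text
time_s: 7.45
ee_pos: [0.5867, 0.1783, 0.0554]
eef_rot: [[-0.997, 0.083, -0.0], [0.083, 0.997, 0.0], [0.0, 0.0, -1.0]]
contact_force: [-1.8, -0.5, -1.6]
opening: -0.0003
finger_force: 0.8
time_s: 8.05
ee_pos: [0.5926, 0.1778, 0.0554]
eef_rot: [[-0.997, 0.083, -0.0], [0.083, 0.997, -0.0], [0.0, -0.0, -1.0]]
contact_force: [-1.7, 0.6, -0.8]
opening: -0.0003
finger_force: 0.8
```

```bash
python3 -m creep '{"travel":[[-0.001,0,0],[-0.002,0,0],[-0.003,0,0],[-0.003,0,0]],"rot":[[0,0,0],[0,0,0],[0,0,0],[0,0,0]],"gripper":[1,1,1,1]}'
python3 -c "
from h import *
fit('scene')"
```

```text
time_s: 8.45
ee_pos: [0.5936, 0.1777, 0.0554]
eef_rot: [[-0.997, 0.082, -0.005], [0.082, 0.997, -0.0], [0.005, -0.001, -1.0]]
contact_force: [-10.8, 0.5, 4.7]
opening: -0.0001
finger_force: 5.3
scene top 3011 0.095 [694. 169.] [152. 198.] 85.4Traceback (most recent call last):
  File "<string>", line 3, in <module>
    fit('scene')
    ~~~^^^^^^^^^
  File "h.py", line 21, in fit
    print("panel top x",np.round(np.percentile(x[pan],[2,50,98]),3),np.polyfit(y[pan],x[pan],1) if pan.sum()>5 else "",pan.sum())
                                 ~~~~~~~~~~~~~^^^^^^^^^^^^^^^^^^
    return _quantile_unchecked(
        a, q, axis, out, overwrite_input, method, keepdims, weights)
    return _ureduce(a,
                    func=_quantile_ureduce_func,
    ...<5 lines>...
                    overwrite_input=overwrite_input,
                    method=method)
    r = func(a, **kwargs)
    result = _quantile(arr,
                       quantiles=q,
    ...<2 lines>...
                       out=out,
                       weights=wgt)
    slices_having_nans = np.isnan(arr[-1, ...])
                                  ~~~^^^^^^^^^
IndexError: index -1 is out of bounds for axis 0 with size 0
```

The force rose to 10.8 N within 1 mm of the predicted stop, so the drawer is shut. Now I'll go over the bar to its outer (left) side.

```bash
python3 -m creep '{"travel":[[0.004,0,0],[0.014,0,0],[0.03,0,0],[0.03,0,-0.03],[0.03,0,-0.06],[0.03,0,-0.09],[0.04,0.03,-0.09],[0.055,0.06,-0.09],[0.065,0.09,-0.09],[0.069,0.115,-0.09],[0.069,0.115,-0.09],[0.069,0.115,-0.065],[0.069,0.115,-0.035],[0.069,0.115,-0.015],[0.069,0.115,-0.015],[0.069,0.115,-0.015]],"rot":[[0,0,0],[0,0,0],[0,0,0],[0,0,0],[0,0,0],[0,0,0],[0,0,0],[0,0,0],[0,0,0],[0,0,0],[0,0,0],[0,0,0],[0,0,0],[0,0,0],[0,0,0],[0,0,0]],"gripper":[1,1,1,1,1,1,1,1,1,1,1,1,1,1,1,1]}'
python3 - <<'E'
from h import *
for c in("scene","side"):
    im,d=imaging.camera(c)
    a=im[120:240,230:390] if c=="scene" else im[190:310,120:280]
    cv2.imwrite(f"pics/{c}3.png",cv2.resize(a[:,:,::-1],(800,600)))
E
```

```text
time_s: 10.1
ee_pos: [0.5368, 0.2974, 0.0712]
eef_rot: [[-0.997, 0.083, 0.001], [0.083, 0.997, 0.0], [-0.001, 0.0, -1.0]]
contact_force: [1.6, -0.5, 1.0]
opening: 0.0002
finger_force: 0.0
```

View pics/scene3.png

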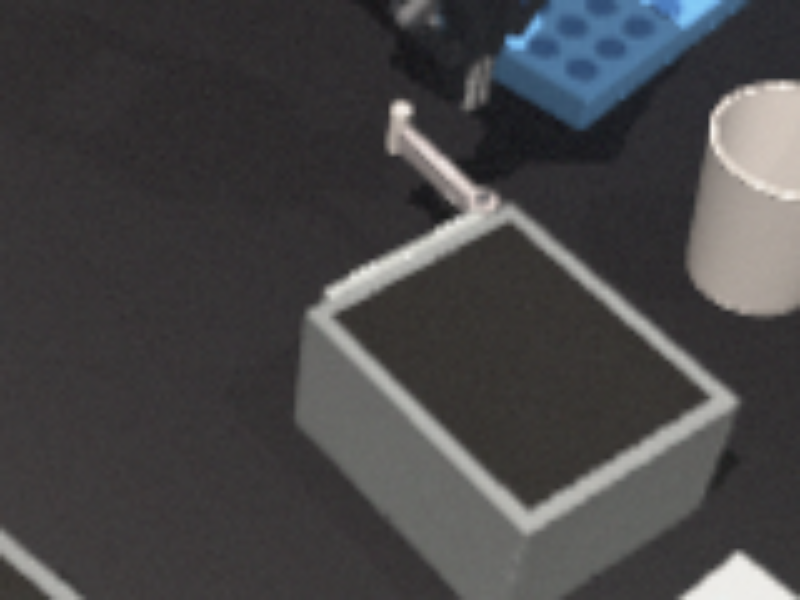

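View pics/side3.png

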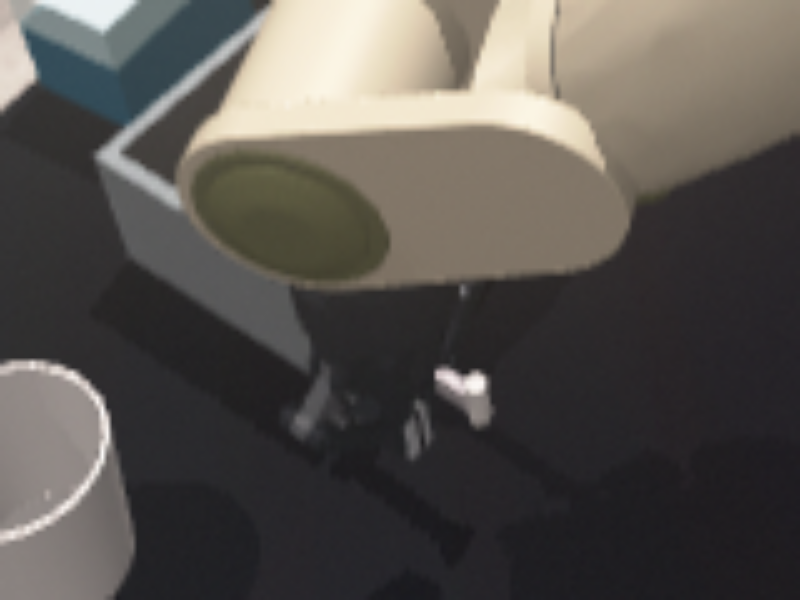

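The drawer panel sits flush with the chest (scene crop, about (420,250)). The bar is still out with its peg at (400,125), and the fingers are on its left side at (478,85). Now I'll swing the bar along the arc.

```bash
python3 -m creep '{"travel":[[0,-0.008,0],[0,-0.015,0],[0,-0.02,0],[0,-0.024,0],[0,-0.028,0],[0,-0.032,0],[0,-0.036,0],[0,-0.04,0],[-0.001,-0.044,0],[-0.002,-0.048,0],[-0.003,-0.052,0],[-0.005,-0.056,0],[-0.006,-0.059,0],[-0.009,-0.064,0],[-0.012,-0.068,0],[-0.015,-0.072,0],[-0.019,-0.0755,0],[-0.0225,-0.079,0],[-0.0265,-0.082,0],[-0.031,-0.085,0]],"rot":[[0,0,0],[0,0,0],[0,0,0],[0,0,0],[0,0,0],[0,0,0],[0,0,0],[0,0,0],[0,0,0],[0,0,0],[0,0,0],[0,0,0],[0,0,0],[0,0,0],[0,0,0],[0,0,0],[0,0,0],[0,0,0],[0,0,0],[0,0,0]],"gripper":[1,1,1,1,1,1,1,1,1,1,1,1,1,1,1,1,1,1,1,1]}'
python3 -m creep '{"travel":[[-0.0045,-0.002,0],[-0.009,-0.004,0],[-0.014,-0.0055,0],[-0.018,-0.0065,0],[-0.021,-0.007,0],[-0.023,-0.0075,0],[-0.024,-0.0075,0]],"rot":[[0,0,0],[0,0,0],[0,0,0],[0,0,0],[0,0,0],[0,0,0],[0,0,0]],"gripper":[1,1,1,1,1,1,1]}'
```

```text
time_s: 12.2
ee_pos: [0.5605, 0.2104, 0.0704]
eef_rot: [[-0.997, 0.083, -0.0], [0.083, 0.997, -0.0], [0.0, -0.0, -1.0]]
contact_force: [-0.2, 0.6, 0.4]
opening: 0.0001
finger_force: 0.0
time_s: 12.9
ee_pos: [0.5836, 0.2012, 0.0704]
eef_rot: [[-0.997, 0.083, -0.0], [0.083, 0.997, -0.0], [0.0, -0.0, -1.0]]
contact_force: [0.3, 0.5, -0.5]
opening: -0.0001
finger_force: 0.0
```

```bash
python3 - <<'E'
from h import *
im,d=imaging.camera("scene")
cv2.imwrite("pics/scene4.png",cv2.resize(im[120:240,230:390,::-1],(800,600)))
E
```

```text
(no output)
```

View pics/scene4.png

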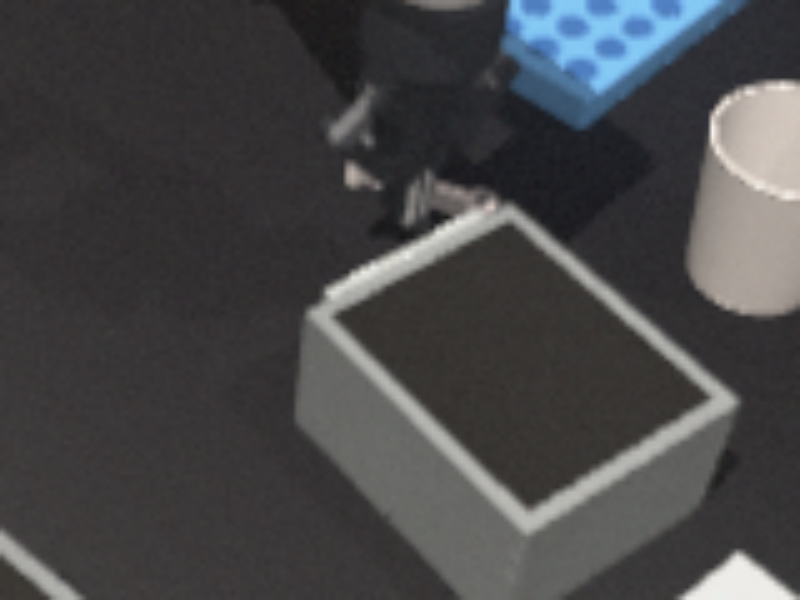

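```bash
python3 - <<'E'
from h import *
s=telemetry.read_state();p=imaging.camera_params("scene");K=np.array(p["K"]);R=np.array(p["rotation"]);o=np.array(p["origin"])
def pr(w): q=K@(R.T@(np.array(w)-o)); return np.round((q[:2]/q[2]-[230,120])*5)
X=np.array([.9965,-.083,0]);Y=np.array([.083,.9965,0]);O=np.array([.7035,.1688,0])
ch=lambda a,b,z:O+a*X+b*Y+[0,0,z]
print("tcp",pr(s["ee_pos"]),[pr(np.array(s["ee_pos"])+a*X+b*Y) for a in(-.011,.011) for b in(-.0145,.0145)])
for t in(0,15,30,45):
    t_=np.radians(t);print(t,"end",pr(ch(-.105-.08*np.sin(t_),.068-.08*np.cos(t_),.1)),"mid60",pr(ch(-.105-.06*np.sin(t_),.068-.06*np.cos(t_),.08)))
print("pivot",pr(ch(-.105,.068,.088)))
im,d=imaging.camera("scene");P=cloud("scene",d)
for r in imaging.tip_of("scene","vial_bar_end")[:2]: print(r,(np.array(r["centre"])-[230,120])*5,ray_z("scene",r["centre"],.08))
E
```

```text
tcp [399. 238.] [array([368., 237.]), array([407., 217.]), array([392., 259.]), array([431., 239.])]
0 end [377. 244.] mid60 [401. 254.]
15 end [358. 220.] mid60 [386. 237.]
30 end [348. 195.] mid60 [379. 218.]
45 end [347. 170.] mid60 [378. 199.]
pivot [482. 202.]
{'centre': [300.9, 152.8], 'confidence': 0.54} [354.5 164. ] [0.52818748 0.2162777  0.08      ]
{'centre': [111.2, 258.3], 'confidence': 0.2} [-594.   691.5] [ 0.50657642 -0.3805734   0.08      ]
```

```bash
python3 - <<'E'
from h import *
X=np.array([.9965,-.083,0]);Y=np.array([.083,.9965,0]);O=np.array([.7035,.1688,0])
for c in("scene","side"):
    im,d=imaging.camera(c);P=cloud(c,d)-O;a=P@X;b=P@Y;z=P[...,2]
    m=(d>0)&(a>-.21)&(a<-.1)&(b>-.03)&(b<.09)&(z>.05)&(z<.11)
    print(c,m.sum())
    H=np.full((24,22),' . ',object)
    for A,B,Z in sorted(zip(a[m],b[m],z[m]),key=lambda t:t[2]):
        H[int((B+.03)/.005)%24,int((A+.21)/.005)%22]='%3d'%(Z*1000)
    for i in range(23,-1,-1): print('%4d'%(i*5-30),' '.join(H[i]))
E
```

```text
scene 115
  85  .   .   .   .   .   .   .   .   .   .   .   .   .   .   .   .   .   .   .   .   .   . 
  80  .   .   .   .   .   .   .   .   .   .   .   .   .   .   .   .   .   .   .   .   .   . 
  75  .   .   .   .   .   .   .   .   .   .   .   .   .   .   .   .   .   .   .   .   87  . 
  70  .   .   .   .   .   .   .   .   .   .   .   .   .   .   .   .   .   .   85  89  91  88
  65  .   .   .   .   .   .   .   .   .   .   .   .   .   .   .   .   .   .   .   88  90  92
  60  .   .   .   .   .   .   .   .   .   .   .   .   .   .   .   .   .   87  88  88  91  88
  55  .   .   .   .   .   .   .   .   .   .   .   .   .   .   .   .   89  87  88  87  84  . 
  50  .   .   .   .   .   .   .   .   .   .   .   .   .   .   .   87  89  84  .   .   .   . 
  45  .   .   .   .   .   .   .   .   .   .   .   .   .   .   .   .   88  .   .   .   .   . 
  40  .   .   .   .   .   .   .   .   .   .   .   .   .   .   .   .   .   .   .   .   .   . 
  35  .   .   .   .   .   .   .   .   .   72  .   .   .   .   .   .   .   .   .   .   .   . 
  30  .   .   .   .   .   .   .   79  75  78  .   .   .   .   .   .
[... 2681 characters left out ...]
.   .   .   .   .   .   .   .   .   .   .   .   . 
   0  .   .   .   .   .   .   .   .   .   .   .   .   .   .   .   .   .   .   .   .   .   . 
  -5  .   .   .   .   .   .   .   .   .   .   .   .   .   .   .   .   .   .   .   .   .   . 
 -10  .   .   .   .   .   .   .   .   .   .   .   .   .   .   .   .   .   .   .   .   .   . 
 -15  .   .   .   .   .   .   .   .   .   .   .   .   .   .   .   .   .   .   .   .   .   . 
 -20  .   .   .   .   .   .   .   .   .   .   .   .   .   .   .   .   .   .   .   .   .   . 
 -25  .   .   .   .   .   .   .   .   .   .   .   .   .   .   .   .   .   .   .   .   .   . 
 -30  .   .   .   .   .   .   .   .   .   .   .   .   .   .   .   .   .   .   .   .   .   .
```

Depth from both cameras puts the bar at about 63° with the fingertips inside its sweep. They only caught the tall peg and then passed over the flat bar, so the solid part of the tips must start higher than I assumed. I'll lift, go back outside and lower the TCP to 45 mm.

```bash
python3 -m creep '{"travel":[[0,0,-0.03],[0,0,-0.06],[0,0,-0.09],[0.015,0.025,-0.09],[0.03,0.05,-0.09],[0.045,0.075,-0.09],[0.055,0.0925,-0.09],[0.055,0.0925,-0.09],[0.055,0.0925,-0.06],[0.055,0.0925,-0.03],[0.055,0.0925,0],[0.055,0.0925,0.018],[0.055,0.0925,0.025],[0.055,0.0925,0.025]],"rot":[[0,0,0],[0,0,0],[0,0,0],[0,0,0],[0,0,0],[0,0,0],[0,0,0],[0,0,0],[0,0,0],[0,0,0],[0,0,0],[0,0,0],[0,0,0],[0,0,0]],"gripper":[1,1,1,1,1,1,1,1,1,1,1,1,1,1]}'
python3 -m creep '{"travel":[[0,-0.01,0],[0,-0.02,0],[0,-0.028,0],[0,-0.036,0],[0,-0.04,0],[-0.001,-0.044,0],[-0.002,-0.048,0],[-0.003,-0.052,0],[-0.005,-0.056,0],[-0.006,-0.059,0],[-0.009,-0.064,0],[-0.012,-0.068,0],[-0.015,-0.072,0],[-0.019,-0.0755,0],[-0.0225,-0.079,0],[-0.0225,-0.079,0]],"rot":[[0,0,0],[0,0,0],[0,0,0],[0,0,0],[0,0,0],[0,0,0],[0,0,0],[0,0,0],[0,0,0],[0,0,0],[0,0,0],[0,0,0],[0,0,0],[0,0,0],[0,0,0],[0,0,0]],"gripper":[1,1,1,1,1,1,1,1,1,1,1,1,1,1,1,1]}'
cat >> h.py <<'E'
def bar():
    X=np.array([.9965,-.083,0]);Y=np.array([.083,.9965,0]);O=np.array([.7035,.1688,0])
    for c in("scene","side"):
        im,d=imaging.camera(c);P=cloud(c,d)-O;a=P@X+.105;b=P@Y-.068;z=P[...,2];r=np.hypot(a,b);t=np.degrees(np.arctan2(-a,-b))
        m=(d>0)&(r>.015)&(r<.09)&(z>.07)&(z<.103)&(t>-3)&(t<120)
        print(c,{int(k*5):int(n) for k,n in zip(*np.unique(t[m]//5,return_counts=True))})
    return im
E
python3 -c "
from h import *
bar()"
```

```text
time_s: 14.55
ee_pos: [0.5364, 0.2974, 0.0449]
eef_rot: [[-0.997, 0.083, -0.001], [0.083, 0.997, -0.0], [0.001, -0.001, -1.0]]
contact_force: [0.1, 0.0, 0.9]
opening: -0.0002
finger_force: 0.0
time_s: 16.15
ee_pos: [0.5528, 0.2168, 0.0454]
eef_rot: [[-0.997, 0.083, 0.001], [0.083, 0.997, -0.0], [-0.001, -0.0, -1.0]]
contact_force: [-0.0, -0.1, -0.0]
opening: 0.0003
finger_force: 0.0
scene {-5: 1, 20: 1, 25: 11, 30: 66, 35: 61, 40: 20, 45: 24, 50: 5, 55: 3, 60: 2, 65: 1}
side {30: 2, 35: 5, 40: 18, 50: 3, 55: 11, 60: 18, 65: 20, 70: 4}
```

The bar now follows, at about 33°. I'll continue to the stop.

```bash
python3 -m creep '{"travel":[[-0.004,-0.003,0],[-0.0085,-0.006,0],[-0.013,-0.008,0],[-0.018,-0.0105,0],[-0.022,-0.012,0],[-0.026,-0.013,0],[-0.029,-0.0135,0],[-0.031,-0.0135,0],[-0.0325,-0.0135,0],[-0.0325,-0.0135,0]],"rot":[[0,0,0],[0,0,0],[0,0,0],[0,0,0],[0,0,0],[0,0,0],[0,0,0],[0,0,0],[0,0,0],[0,0,0]],"gripper":[1,1,1,1,1,1,1,1,1,1]}'
python3 -c "
from h import *
bar()"
```

```text
time_s: 17.25
ee_pos: [0.5837, 0.2012, 0.0454]
eef_rot: [[-0.997, 0.083, 0.0], [0.083, 0.997, -0.0], [-0.0, 0.0, -1.0]]
contact_force: [0.2, -0.0, 0.4]
opening: 0.0001
finger_force: 0.0
scene {-5: 13, 0: 32, 5: 28, 10: 17, 15: 6, 20: 5}
side {0: 2, 5: 7, 10: 6, 15: 3, 20: 7, 25: 19, 30: 31, 35: 2}
```

```bash
python3 -m creep '{"travel":[[-0.001,0,0],[-0.002,0,0],[-0.003,0,0],[-0.003,0,0]],"rot":[[0,0,0],[0,0,0],[0,0,0],[0,0,0]],"gripper":[1,1,1,1]}'
```

```text
time_s: 17.75
ee_pos: [0.5846, 0.2011, 0.0454]
eef_rot: [[-0.997, 0.082, -0.004], [0.082, 0.997, -0.0], [0.004, -0.001, -1.0]]
contact_force: [-9.5, -0.7, 5.6]
opening: 0.0001
finger_force: 4.6
```

There is firm contact at the stop (9.5 N). I'll withdraw and check.

```bash
python3 -m creep '{"travel":[[0.004,0,0],[0.015,0,0],[0.035,0,0],[0.065,0,-0.01],[0.1,0,-0.04],[0.14,0,-0.08],[0.18,0,-0.12],[0.2,0,-0.16],[0.2,0,-0.16],[0.2,0,-0.16]],"rot":[[0,0,0],[0,0,0],[0,0,0],[0,0,0],[0,0,0],[0,0,0],[0,0,0],[0,0,0],[0,0,0],[0,0,0]],"gripper":[1,1,1,1,1,1,1,1,1,1]}'
python3 - <<'E'
from h import *
im2=bar()
im,_=imaging.camera("scene")
a=cv2.resize(im[130:230,230:390],(800,500));b=cv2.resize(im2[170:300,110:310],(800,520))
cv2.imwrite("pics/fa.png",a[:,:,::-1]);cv2.imwrite("pics/fb.png",cv2.resize(im2,(800,600))[:,:,::-1])
for c in("scene","side"):
  for n,z in dict(spare_vial=0,dish_bar_end=.08,dish_drawer_front=.058,vial_bar_end=.08).items():
    for r in imaging.tip_of(c,n)[:1]: print(c,n,round(r["confidence"],2),np.round(ray_z(c,r["centre"],z),3))
E
```

```text
time_s: 18.75
ee_pos: [0.3875, 0.2178, 0.2067]
eef_rot: [[-0.997, 0.082, 0.004], [0.082, 0.997, 0.001], [-0.004, 0.001, -1.0]]
contact_force: [-0.3, 0.3, -1.3]
opening: -0.0003
finger_force: 0.0
scene {-5: 12, 0: 29, 5: 7, 10: 2}
side {-5: 19, 0: 72, 5: 26, 10: 4, 15: 1}
scene spare_vial 0.54 [ 0.753 -0.005  0.   ]
scene dish_bar_end 0.54 [ 0.521 -0.132  0.08 ]
scene dish_drawer_front 0.94 [ 0.543 -0.194  0.058]
scene vial_bar_end 0.45 [0.591 0.169 0.08 ]
side spare_vial 0.56 [ 0.746 -0.004  0.   ]
side dish_drawer_front 0.73 [0.606 0.171 0.058]
side vial_bar_end 0.72 [0.605 0.162 0.08 ]
```

View pics/fa.png

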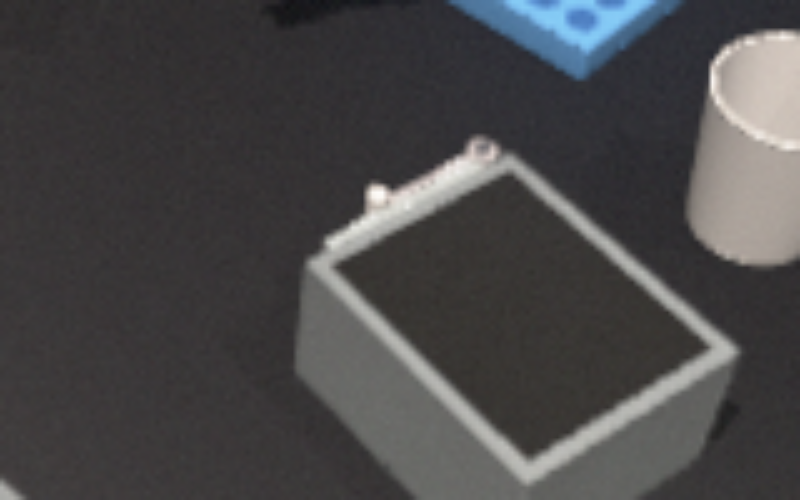

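View pics/fb.png

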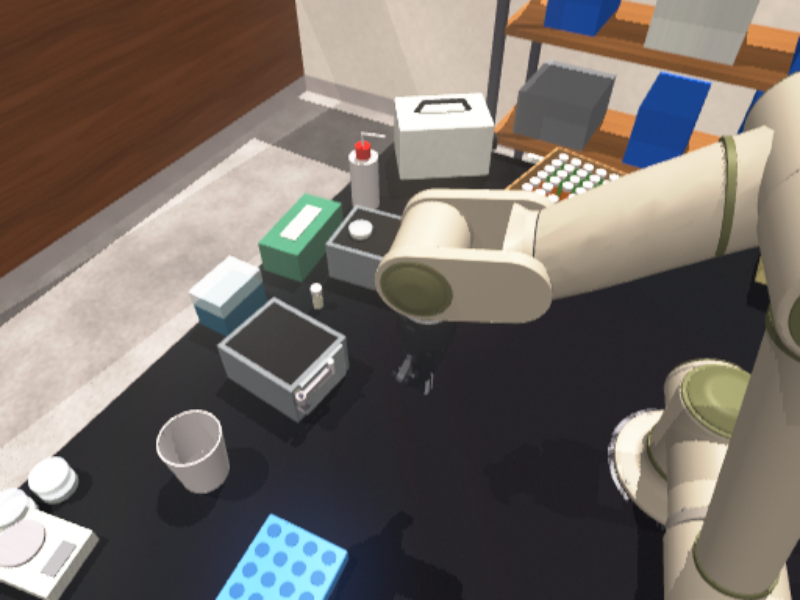

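The drawer is shut. The bar lies parallel across its front, from the pivot at (483,150) to the peg at (377,195) in the scene crop, and the surroundings look undisturbed. I'll hand the job in.

```bash
python3 -c "
from cell import job
print(job.sign_off())"
```

```text
the job is handed in; nothing more can be done
None
```

The vial drawer is pushed fully shut and its swing bar lies across the front against its stop, though the vials can't be seen inside the shut drawer and the first bar sweep passed over the bar and had to be repeated lower; the job is handed in.

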